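# Walk the tube block round to the stop rail

## Robot

A 7-joint arm with a two-finger parallel gripper is mounted at the origin on the work surface. World frame = base frame: x ahead of the robot, y to its left, z up, the work surface at z = 0. Lengths are in m, angles in rad, forces in N, time in s.
With the tool pointing down it reaches from about 0.375 to 0.925 m from the base axis. Payload 3.1 kg.
Tool frame: the origin (TCP) lies at the very end of the fingers, on their centre line; the grasp point (between the pads) lies 19 mm behind it; z points along the fingers, y is the line along which they close (so a half turn about z gives the same grasp; the last joint's range is limited). The gripper opens to 85 mm and grips with 20 to 120 N. Pads are 22 mm wide; open, the fingers measure 114 mm over their backs; the gripper's body (76 mm by 85 mm) begins 54 mm behind the grasp point. The pads swing forward as they close: fully open they stand 13 mm farther back than shut.
Start: joints at [-1.441, 0.383, 0.044, 1.598, -0.018, 1.161, -0.05], TCP at [0.147, 0.633, 0.231] pointing down, gripper open.
Joint ranges: [-2.61, 2.61], [-0.41, 2.15], [-1.48, 1.57], [0, 2.5], [-1.57, 4.71], [0.05, 1.97], [-2.85, 2.85]. Speed limits (rad/s): [2.79, 2.79, 3.14, 3.14, 3.14, 3.14, 3.14].

## Interface

Orientations are given as [roll, pitch, yaw] about the fixed x, y, z axes, in that order (R = Rz(yaw) Ry(pitch) Rx(roll)).
In Python, from plant import monitor, cams, arm, finder gives the robot as it stands. The module is installed in compiled form; this text tells all that it offers.
- The arm moves only by the tool drive_tool, never from a script. Its argument "steps" is a list of rows, each a list of 7 numbers: the shift along the world's x, y, z in cm, then the turn, a rotation vector about the world's x, y, z in degrees, then the finger opening in cm, from 0 to 8.54. A call has exactly 8 rows; each row is the pose to reach, as a shift and turn from the pose commanded when the call began; what a row does not reach only later rows make up. A row lasts 1/12 s, in which the tool goes at most 41.7 mm and 7.16 degrees, less where a joint would pass 70% of its speed; a pose out of reach is approached as far as the arm can. A call with a gripper value outside its range is refused whole. The fingers move at their own pace and stop on an object; "grip_force" is the grip in N (left out, the last holds). Time passes only in rows, so rows that repeat a pose let the fingers close, or fill a call up. It gives the time, the measured TCP pose, the force, the opening and the grip force at its end, in the units of the state.
- monitor.get_state(): the state, without advancing time (a new reading comes with each control period).
- cams.get_image(name): name is "side" or "top" or "wrist"; returns a dict with "color" (420x560x3 uint8, blue, green, red), "camera_matrix" (3x3 intrinsics, pixels), "R" (3x3) and "t" (3): a world point X has camera coordinates R X + t; the wrist camera has in their place "hand_eye" (4x4, takes a point from camera to tool coordinates, whose origin is the TCP and whose axes are the flange's). Camera axes: x right, y down, z forward; pixel columns grow to the right and rows downward; lengths in m; the calibration is good to about 2 mm. A picture is of the moment at which its call begins: read the wrist's pose just before it. There is no depth.
- arm.hand_in(): hands the job in; it is judged then, once.
Trained networks look in a picture, given as the dict that the camera call returned (one of the last four; its "shot" number tells which), for a name from the list of things; names that differ only in an ending like _2 or _b are one class to them, and where a whole thing is asked for, a point or a joint stands for the part that bears it (a point fixed in the world has none). Each returns a list of dicts, best first, with "confidence" (0 to 1); they miss things now and then, are a little off and sometimes report something else, mostly with a low value. They report only what shows in the picture. A call takes as long as a camera call. They do not tell look-alikes from the thing itself.
- finder.cut_out(picture, thing): "mask" (420x560 bool, what is visible of it) and "at" ([column, row] in pixels, amid what is visible of it).
The state is a dict: "time": time; "joints": joint angles; "qd": joint speeds; "tau": joint torques, N m; "ee_pos": TCP position; "tool_rot": TCP orientation; "contact_force": force on the tool from outside, world axes, zero at the start; "ft_torque": the same for the moment, N m; "gripper_width": finger opening in m; "finger_force": force on a finger pad.
Only numpy, scipy, OpenCV 4.12 (cv2) and the standard library are available. Lean on these libraries where they do the work, as an engineer would, in place of code of your own. Each camera call takes 0.05 s, during which the arm holds its last target. There are 200 camera calls.

## Task

The heavy black tube block stands askew on the worktop: with the fingers push it round, gently and without gripping, lifting or tipping it, until one of its two long sides stands flat against the steel stop rail, on the side of the rail nearer the robot and not sticking out past either end of it. Leave the tip box, the bottle, the vial and the tube rack where they stand.

Things in the scene. Friction and masses are not known exactly. Their poses are not given: they have to be found in the camera images.
- tube_block: Loose black tube block, 96 mm (its x) by 124 mm (its y, the long way) by 38 mm high, about 0.9 kg, 24 wells in its top; a few capped tubes, part of it, stand up to 51 mm. Slides under 5 to 12 N; turns when pushed near a corner. Origin: centre of underside, x and y along its sides. Either long side may go against the rail. Starts 35 to 90 degrees off the rail's direction, its middle 140 to 190 mm in front of the rail.
- fence: Fixed steel stop rail, 240 mm long (its y), 12 mm thick, 26 mm high, with a 4 mm high foot on its far side. Origin: at worktop height in the middle of its upright face towards the robot; that face is its plane x = 0, y runs along it, x points away from the robot, so the block belongs at negative x. Its place and angle (up to 17 degrees) vary.
- tip_box: Bystander: pipette tip box, yellow with a pale lid, 87 by 124 by 60 mm high, loose, well to the robot's left of the rail. Origin: centre of its underside.
- reagent_bottle: Bystander: small bottle with a blue cap, 40 mm across, 70 mm high, loose, upright, to the robot's right. Origin: centre of its underside.
- cryo_rack: Bystander: white rack with ten short tubes, 60 by 110 by 40 mm high, loose, to the robot's right. Origin: centre of its underside.
- vial: Bystander: amber glass vial, 24 mm across, 45 mm high, loose, upright, to the robot's left. Origin: centre of its underside.
Mind the look-alikes: they are no part of the job. What is meant by the tube_block is not purple or turquoise, and is the smaller of those in its own colour.

How it is judged:
On the way:
1. the block has been turned until its long sides are within 0.3 rad (17 degrees) of the rail's direction (angle between the y axis of tube_block and the y axis of fence, either way round below 0.3 rad), for 0.1 s.
At the end, for the whole second after the job is handed in: The block lies flat on the worktop, at rest, with a long side against the rail's near face: parallel to the rail within 0.05 rad, its side within 6 mm of the rail, and neither end of it past the rail's ends (middle of the block within 59 mm of the rail's middle) (angle between the y axis of tube_block and the y axis of fence, either way round below 0.05 rad and x of tube_block in the frame of fence between -0.054 and -0.044 m and y of tube_block in the frame of fence between -0.059 and 0.059 m and height (world z) of tube_block below 0.004 m and angle between tube_block's own z axis and vertical below 0.05 rad and linear speed of tube_block below 0.01 m/s and angular speed of tube_block below 0.05 rad/s); the robot touches nothing.
It fails at once if the block is lifted off the worktop (more than 8 mm) (height (world z) of tube_block above 0.008 m).
It fails at once if the block is tipped (more than 0.12 rad) (angle between tube_block's own z axis and vertical above 0.12 rad).
It fails at once if the block is knocked along (faster than 0.35 m/s) (linear speed of tube_block above 0.35 m/s).
It fails at once if the arm or the gripper's body, not the fingers, pushes the block (over 5 N) (contact force between the arm and tube_block above 5 N).
It fails at once if a bystander (tip box, bottle, tube rack or vial) is moved more than 15 mm or tipped (distance of any of tip_box, reagent_bottle, cryo_rack, vial from where it was at the start of the episode above 0.015 m or angle between any of tip_box, reagent_bottle, cryo_rack, vial's own z axis and vertical above 0.3 rad).
It also fails if it takes over 72 s, if anything falls off the work surface, if the arm or the gripper's body presses on something with over 40 N, if the wrist force passes 120 N, or if a joint passes its speed limit or range.

## Working session

There is one attempt and no reset: what is moved stays moved. The work goes in short steps, Python scripts to look and compute and a tool call to move; the robot and the scene stay as the last step left them, time stands still between calls to the robot, and variables do not carry over. Pictures are saved under pics/ and viewed, at most 10 in all, crops included, and the job is handed in when it is done.

Besides the shell and the picture viewer there is one more tool, called after "Emit:" as name(argument=value, ...), one argument or row to a line, values as JSON. drive_tool: Moves the arm, as the interface text tells. Its arguments: {"type":"object","properties":{"steps":{"type":"array"},"grip_force":{"type":"number"}},"required":["steps"]}

```bash
mkdir -p pics
cat > h.py <<'E'
import numpy as np, cv2
from plant import monitor, cams, arm, finder
def ray(p,uv,z):
    K,R,t=map(np.array,(p["camera_matrix"],p["R"],p["t"]))
    d=R.T@np.linalg.inv(K)@np.array([uv[0],uv[1],1.]); c=-R.T@t
    return c+d*(z-c[2])/d[2]
def proj(p,X):
    c=np.array(p["R"])@np.array(X)+np.array(p["t"]); q=np.array(p["camera_matrix"])@c
    return q[:2]/q[2]
E
python3 - <<'E'
from h import *
s=monitor.get_state(); print(s["time"],s["ee_pos"],s["tool_rot"])
ims=[]
for n in("top","side"):
    p=cams.get_image(n); ims.append(p["color"].copy()); print(n,-np.array(p["R"]).T@p["t"])
    for th in("tube_block","fence","tip_box","reagent_bottle","cryo_rack","vial"):
        for r in finder.cut_out(p,th):
            m=r["mask"].astype(np.uint8)
            print(n,th,round(r["confidence"],2),np.round(r["at"]),m.sum(),np.round(ray(p,r["at"],0.03),3))
    cv2.imwrite(f"pics/{n}0.png",p["color"])
E
```

```text
0.0 [0.14656108 0.63231247 0.22987737] [-3.13901471e+00  1.20081731e-04  2.91390045e+00]
top [0.28382477 0.00593012 1.32560022]
top tube_block 0.97 [296. 216.] 1790 [ 0.521 -0.021  0.03 ]
top tube_block 0.75 [200. 149.] 1805 [0.702 0.236 0.03 ]
top tube_block 0.62 [225. 225.] 1820 [0.495 0.165 0.03 ]
top tube_block 0.56 [372. 290.] 3995 [ 0.333 -0.213  0.03 ]
top fence 0.66 [284. 158.] 1787 [0.677 0.012 0.03 ]
top tip_box 0.57 [130. 192.] 1931 [0.581 0.418 0.03 ]
top reagent_bottle 0.55 [430. 230.] 257 [ 0.487 -0.369  0.03 ]
top cryo_rack 0.84 [434. 181.] 1006 [ 0.618 -0.384  0.03 ]
side [-0.01799386 -0.53159699  0.86840384]
side tube_block 0.92 [278. 134.] 1350 [0.692 0.231 0.03 ]
side tube_block 0.91 [303. 215.] 1874 [ 0.519 -0.036  0.03 ]
side tube_block 0.77 [301. 312.] 5933 [ 0.325 -0.217  0.03 ]
side tube_block 0.64 [244. 185.] 1653 [0.483 0.143 0.03 ]
side fence 0.75 [338. 178.] 1354 [ 0.677 -0.012  0.03 ]
side tip_box 0.85 [206. 124.] 1379 [0.572 0.422 0.03 ]
side reagent_bottle 0.69 [408. 310.] 576 [ 0.486 -0.368  0.03 ]
side cryo_rack 0.72 [446. 282.] 1607 [ 0.6   -0.386  0.03 ]
side vial 0.57 [301. 217.] 1876 [ 0.511 -0.038  0.03 ]
side vial 0.51 [173. 166.] 148 [0.395 0.338 0.03 ]
side vial 0.18 [406. 309.] 538 [ 0.485 -0.364  0.03 ]
```

View pics/top0.png

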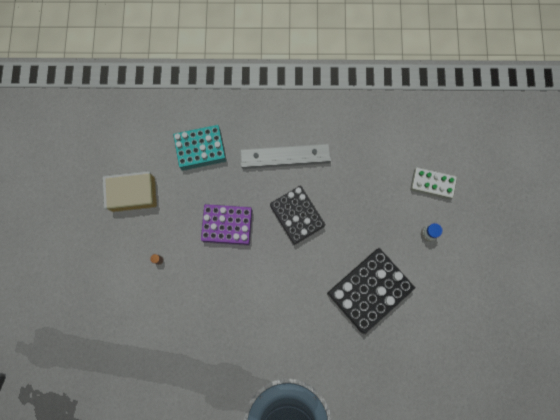

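Run:
```python
import cv2
a=cv2.imread("pics/side0.png"); cv2.imwrite("pics/sidecrop.png",cv2.resize(a[80:360,150:500],None,fx=2.1,fy=2.1,interpolation=cv2.INTER_CUBIC))
```

```text
(no output)
```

View pics/sidecrop.png

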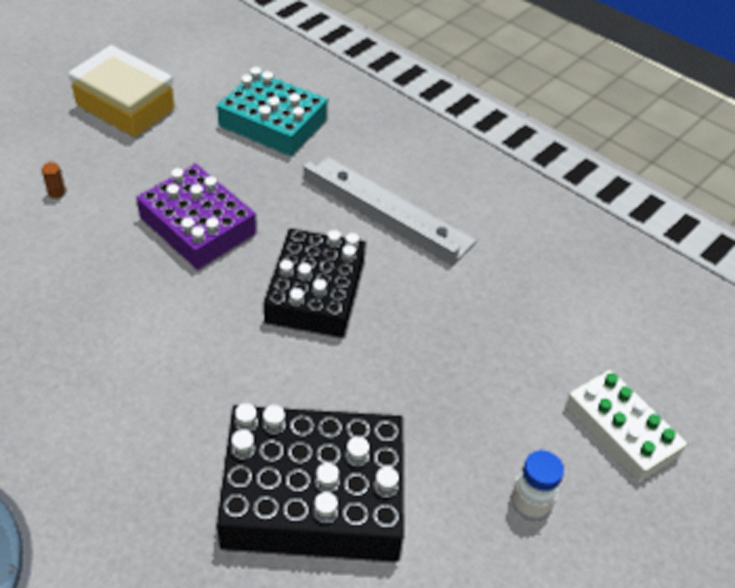

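The tube-block candidates in the top view are:
- small black at (296,216)
- large black at (372,290)
- purple at (225,225)
- turquoise at (200,149)

By the description I want the small black one at (296,216). The side crop confirms it: black, clearly smaller than the other black block, with 4x6 wells. The rail is at (284,158). The purple block stands just to the left of the target.

```bash
cat >> h.py <<'E'
from scipy.optimize import minimize
def boxpts(x,y,a,lx,ly,h,ox=0):
    c,s=np.cos(a),np.sin(a)
    return [(x+c*(ox+i)-s*j,y+s*(ox+i)+c*j,k) for i in(-lx/2,lx/2) for j in(-ly/2,ly/2) for k in(0,h)]
def fit(obs,dims,x0,ox=0,S=4):
    def cost(v):
        e=0
        for p,m in obs:
            q=np.array([proj(p,X) for X in boxpts(*v,*dims,ox)])
            r=np.zeros((420*S,560*S),np.uint8)
            cv2.fillConvexPoly(r,cv2.convexHull(np.round((q+.5)*S*16-8).astype(np.int32)),1,shift=4)
            M=m; e+=1-(r&M).sum()/max(1,(r|M).sum())
        return e/len(obs)
    obs=[(p,cv2.resize(m.astype(np.uint8),None,fx=S,fy=S,interpolation=cv2.INTER_NEAREST)) for p,m in obs]
    best=None
    for a in x0[2]:
        v=np.array([x0[0],x0[1],a])
        r=minimize(cost,v,method="Nelder-Mead",options=dict(initial_simplex=[v,v+[.01,0,0],v+[0,.01,0],v+[0,0,.15]],xatol=3e-4,fatol=1e-4,maxiter=120))
        if best is None or r.fun<best.fun: best=r
    return best.x,best.fun
def see(th,guess,names=("top","side")):
    o=[]
    for n in names:
        p=cams.get_image(n); rs=finder.cut_out(p,th)
        rs=[r for r in rs if np.hypot(*(ray(p,r["at"],.03)[:2]-guess))<.05]
        if rs: o.append((p,rs[0]["mask"]))
    return o
def block(guess,angs,names=("top","side")):
    o=see("tube_block",np.array(guess),names); r=fit(o,(.096,.124,.038),(*guess,angs)); return r,len(o),o
E
cat > b.py <<'E'
import sys; from h import *
g=[float(v) for v in sys.argv[1:4]]
F=np.load("f.npy")
for nm in (("top",),("side",),("top","side")):
    (v,f),n,o=block(g[:2],[g[2]],nm)
    d=v[:2]-F[:2]; c,s=np.cos(F[2]),np.sin(F[2])
    print(nm,n,np.round(v,4),"iou err",round(f,3),"in fence",np.round([c*d[0]+s*d[1],-s*d[0]+c*d[1]],4),"rel ang deg",round(np.degrees(v[2]-F[2]),2))
    if len(nm)==2:
        for k in boxpts(*v,.096,.124,.038)[::2]: print(np.round(k[:2],3))
E
python3 - <<'E'
from h import *
g=(.677,.0)
o=see("fence",np.array(g))
F,f=fit(o,(.012,.24,.026),(*g,[-.2,0,.2]),ox=.006); print("fence both",F,f)
for q in o: print(fit([q],(.012,.24,.026),(*F[:2],[F[2]]),ox=.006))
np.save("f.npy",F)
(v,f),n,o=block((.51,-.03),[0,.4,.8,1.2,1.57,2,2.5]); print(v,f)
for (x,y) in((.495,.165),(.333,-.213),(.702,.236)):
    pass
E
python3 b.py .515 -.025 .6
```

```text
fence both [0.67339225 0.00753421 0.1521882 ] 0.4822327955882981
(array([0.67627128, 0.00885115, 0.1417734 ]), np.float64(0.6168931895405525))
(array([0.67339225, 0.00753421, 0.1521882 ]), np.float64(0.34623544387346183))
[ 0.52449105 -0.02231689  2.13121114] 0.059460493366733036
('top',) 1 [ 0.5247 -0.0241  0.8966] iou err 0.32 in fence [-0.1517 -0.0087] rel ang deg 42.65
('side',) 1 [ 0.5216 -0.0219  0.871 ] iou err 0.282 in fence [-0.1545 -0.006 ] rel ang deg 41.19
('top', 'side') 2 [ 0.5229 -0.0218  0.8589] iou err 0.297 in fence [-0.1532 -0.0061] rel ang deg 40.49
[ 0.539 -0.099]
[ 0.445 -0.018]
[ 0.601 -0.026]
[0.507 0.055]
```

```bash
python3 - <<'E'
from h import *
o=see("fence",np.array((.677,0)))
ov=[]
def run(obs,v0):
    def pts(v): return boxpts(*v[:3],.012,.24,.026,.006)+boxpts(*v[:3],v[3],.24,.004,v[3]/2)
    S=4; ob=[(p,cv2.resize(m.astype(np.uint8),None,fx=S,fy=S,interpolation=0)) for p,m in obs]
    def cost(v):
        e=0
        for p,M in ob:
            q=np.array([proj(p,X) for X in pts(v)]); r=np.zeros(M.shape,np.uint8)
            cv2.fillConvexPoly(r,cv2.convexHull(np.round((q+.5)*S*16-8).astype(np.int32)),1,shift=4)
            e+=1-(r&M).sum()/(r|M).sum()
        return e/len(ob)
    v=np.array(v0)
    r=minimize(cost,v,method="Nelder-Mead",options=dict(initial_simplex=[v,v+[.01,0,0,0],v+[0,.01,0,0],v+[0,0,.1,0],v+[0,0,0,.015]],xatol=2e-4,fatol=1e-4,maxiter=250))
    return r.x,r.fun
for ob in (o[:1],o[1:],o): 
    F,f=run(ob,[.66,.01,.08,.04]); print(np.round(F,4),round(f,3))
np.save("f.npy",F[:3])
for p,m in o:
    im=cv2.resize(p["color"],None,fx=5,fy=5,interpolation=cv2.INTER_CUBIC)
    P=lambda X:tuple(int(a) for a in (proj(p,X)+.5)*5)
    for z,c in((0,(0,0,255)),(.026,(0,255,0))):
        b=boxpts(*F[:3],.012,.24,.026,.006); b=[(x,y,z) for x,y,k in b if k==0]
        for i,j in((0,1),(1,3),(3,2),(2,0)): cv2.line(im,P(b[i]),P(b[j]),c,1)
    cnt,_=cv2.findContours(cv2.resize(m.astype(np.uint8),None,fx=5,fy=5,interpolation=0),0,1); cv2.drawContours(im,cnt,-1,(255,0,255),1)
    a=proj(p,(F[0],F[1],0))*5; x,y=int(a[0]),int(a[1]); ov.append(im[y-140:y+140,x-300:x+300])
cv2.imwrite("pics/f.png",np.vstack(ov))
E
python3 b.py .5245 -.022 2.13
```

```text
[0.6644 0.0079 0.072  0.053 ] 0.041
[0.6623 0.008  0.0752 0.0527] 0.059
[0.6634 0.0084 0.0738 0.0531] 0.062
('top',) 1 [ 0.5253 -0.0233  2.1222] iou err 0.051 in fence [-0.14   -0.0214] rel ang deg 117.36
('side',) 1 [ 0.5244 -0.0216  2.134 ] iou err 0.057 in fence [-0.1408 -0.0196] rel ang deg 118.04
('top', 'side') 2 [ 0.5253 -0.023   2.132 ] iou err 0.049 in fence [-0.1401 -0.0211] rel ang deg 117.93
[ 0.603 -0.031]
[ 0.498 -0.097]
[0.552 0.051]
[ 0.447 -0.015]
```

View pics/f.png

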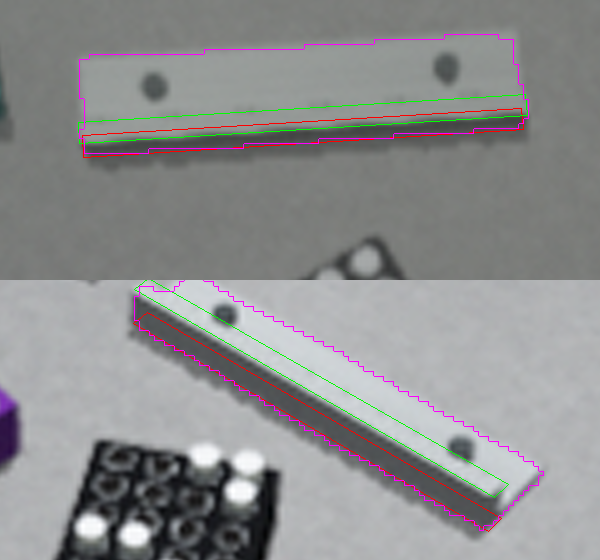

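The overlay matches the rail's face in both views. The rail is at (0.663, 0.008) at 4.2°. The block is at (0.525, -0.023), 62° off, and needs to turn CCW. First I'll push near its right corner (0.498, -0.097) from behind with the fingers closed.

Emit:
drive_tool(
  steps=[
    [2.7, -3, 0, 0, 0, 2, 0],
    [5.5, -6, 0, 0, 0, 4, 0],
    [8.2, -9, 0, 0, 0, 6, 0],
    [11, -12, 0, 0, 0, 8, 0],
    [13.7, -15, 0, 0, 0, 10, 0],
    [16.5, -18, 0, 0, 0, 12, 0],
    [19.2, -21, 0, 0, 0, 14.5, 0],
    [22, -24, 0, 0, 0, 17, 0],
  ],
  grip_force=20,
)

```text
time: 2.77
ee_pos: [0.3677, 0.3916, 0.2316]
tool_rot: [3.141, 0.0, -3.07]
contact_force: [0.8, -0.0, 0.3]
gripper_width: -0.0004
finger_force: 0.0
```

Emit:
drive_tool(
  steps=[
    [1, -4, 0, 0, 0, 0, 0],
    [2, -8, 0, 0, 0, 0, 0],
    [3, -12, 0, 0, 0, 0, 0],
    [4, -16, 0, 0, 0, 0, 0],
    [5, -20, 0, 0, 0, 0, 0],
    [6, -24, 0, 0, 0, 0, 0],
    [7, -28, 0, 0, 0, 0, 0],
    [8, -32, 0, 0, 0, 0, 0],
  ],
)

```text
time: 3.43
ee_pos: [0.447, 0.0712, 0.2317]
tool_rot: [3.141, 0.001, -3.073]
contact_force: [0.8, -0.0, -0.5]
gripper_width: -0.0
finger_force: 0.0
```

Emit:
drive_tool(
  steps=[
    [0.2, -4, 0, 0, 0, 0, 0],
    [0.4, -8, 0, 0, 0, 0, 0],
    [0.7, -12, -1, 0, 0, 0, 0],
    [0.9, -16, -2, 0, 0, 0, 0],
    [0.8, -18, -5, 0, 0, 0, 0],
    [0.8, -18, -9, 0, 0, 0, 0],
    [0.8, -18, -12, 0, 0, 0, 0],
    [0.8, -18, -14, 0, 0, 0, 0],
  ],
)

```text
time: 4.1
ee_pos: [0.4528, -0.1074, 0.0888]
tool_rot: [-3.142, -0.003, -3.075]
contact_force: [-0.5, 0.2, 0.4]
gripper_width: 0.0001
finger_force: 0.0
```

Emit:
drive_tool(
  steps=[
    [0, 0, -2, 0, 0, 0, 0],
    [0, 0, -4, 0, 0, 0, 0],
    [0, 0, -5.5, 0, 0, 0, 0],
    [0, 0, -6.8, 0, 0, 0, 0],
    [0, 0, -7.6, 0, 0, 0, 0],
    [0, 0, -7.9, 0, 0, 0, 0],
    [0, 0, -8, 0, 0, 0, 0],
    [0, 0, -8, 0, 0, 0, 0],
  ],
)

```text
time: 4.77
ee_pos: [0.4553, -0.1069, 0.0117]
tool_rot: [-3.142, 0.001, -3.073]
contact_force: [0.2, -0.5, 0.1]
gripper_width: 0.0002
finger_force: 0.0
```

Emit:
drive_tool(
  steps=[
    [0.8, 0.5, 0, 0, 0, 0, 0],
    [1.6, 1.0, 0, 0, 0, 0, 0],
    [2.3, 1.4, 0, 0, 0, 0, 0],
    [2.7, 1.8, 0, 0, 0, 0, 0],
    [3.1, 2.2, 0, 0, 0, 0, 0],
    [3.5, 2.6, 0, 0, 0, 0, 0],
    [3.9, 3.0, 0, 0, 0, 0, 0],
    [4.3, 3.4, 0, 0, 0, 0, 0],
  ],
)

```text
time: 5.43
ee_pos: [0.4957, -0.0779, 0.0117]
tool_rot: [-3.137, -0.004, -3.076]
contact_force: [-5.6, -8.6, 6.8]
gripper_width: 0.0001
finger_force: 5.0
```

```bash
python3 b.py .53 -.02 2.3
```

```text
('top',) 1 [0.5507 0.0034 2.1585] iou err 0.363 in fence [-0.1128  0.0033] rel ang deg 119.45
('side',) 1 [0.5303 0.0048 2.283 ] iou err 0.571 in fence [-0.133   0.0063] rel ang deg 126.58
('top', 'side') 2 [ 0.5375 -0.0039  2.2075] iou err 0.524 in fence [-0.1264 -0.0029] rel ang deg 122.25
[ 0.616 -0.006]
[ 0.516 -0.079]
[0.559 0.072]
[ 0.459 -0.002]
```

Emit:
drive_tool(
  steps=[
    [0.3, 0.4, 0, 0, 0, 0, 0],
    [0.6, 0.8, 0, 0, 0, 0, 0],
    [0.9, 1.2, 0, 0, 0, 0, 0],
    [1.2, 1.6, 0, 0, 0, 0, 0],
    [1.2, 1.6, 0, 0, 0, 0, 0],
    [-0.5, 0.2, 0, 0, 0, 0, 0],
    [-2.5, -1.5, 0, 0, 0, 0, 0],
    [-4.5, -3.2, 3, 0, 0, 0, 0],
  ],
)

```text
time: 6.5
ee_pos: [0.4493, -0.1036, 0.038]
tool_rot: [3.141, -0.009, -3.069]
contact_force: [-0.4, 0.9, 2.0]
gripper_width: 0.0001
finger_force: 0.0
```

Emit:
drive_tool(
  steps=[
    [0, -1, 4, 0, 0, 0, 0],
    [-1, -2, 8, 0, 0, 0, 0],
    [-2, -4, 11, 0, 0, 0, 0],
    [-3, -7, 13, 0, 0, 0, 0],
    [-3, -10, 13, 0, 0, 0, 0],
    [-3, -13, 13, 0, 0, 0, 0],
    [-3, -16, 13, 0, 0, 0, 0],
    [-3, -18, 13, 0, 0, 0, 0],
  ],
)

```text
time: 7.17
ee_pos: [0.4236, -0.2876, 0.1726]
tool_rot: [-3.139, 0.003, -3.074]
contact_force: [0.0, -0.2, 0.2]
gripper_width: 0.0
finger_force: 0.0
```

```bash
cat > look.py <<'E'
import sys; from h import *
p=[cams.get_image(n) for n in("top","side")]
cv2.imwrite("pics/%s.png"%sys.argv[1],np.hstack([cv2.resize(q["color"][80:340,100:460],(400,289)) for q in p]))
E
python3 b.py .54 0 2.5; python3 look.py a1
```

```text
('top',) 1 [0.5471 0.0117 2.2332] iou err 0.031 in fence [-0.1158  0.012 ] rel ang deg 123.73
('side',) 1 [0.5473 0.0133 2.2404] iou err 0.038 in fence [-0.1155  0.0135] rel ang deg 124.14
('top', 'side') 1 [0.5474 0.0108 2.2283] iou err 0.043 in fence [-0.1155  0.011 ] rel ang deg 123.44
[0.626 0.011]
[ 0.528 -0.065]
[0.567 0.087]
[0.469 0.011]
```

View pics/a1.png

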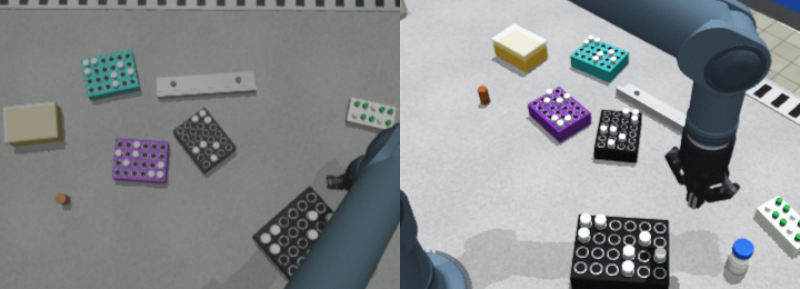

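Pushing leftward mostly slid the block: it's now at (0.547, 0.012), still 56° off. I'll push near the right corner again, but straight ahead for more leverage.

Emit:
drive_tool(
  steps=[
    [1, 3.5, 0, 0, 0, 0, 0],
    [2, 7, 0, 0, 0, 0, 0],
    [3.5, 11, 0, 0, 0, 0, 0],
    [5, 15, -1, 0, 0, 0, 0],
    [6.5, 19, -2, 0, 0, 0, 0],
    [6.9, 21, -5, 0, 0, 0, 0],
    [6.9, 21, -8, 0, 0, 0, 0],
    [6.9, 21, -9, 0, 0, 0, 0],
  ],
)

```text
time: 8.33
ee_pos: [0.4893, -0.0708, 0.0778]
tool_rot: [3.14, -0.007, -3.065]
contact_force: [-1.9, -0.8, -0.3]
gripper_width: -0.0002
finger_force: 0.0
```

Emit:
drive_tool(
  steps=[
    [0, 0, -3, 0, 0, 0, 0],
    [0, 0, -5, 0, 0, 0, 0],
    [0, 0, -6.5, 0, 0, 0, 0],
    [0, 0, -7.1, 0, 0, 0, 0],
    [0.6, 0.2, -7.1, 0, 0, 0, 0],
    [1.2, 0.3, -7.1, 0, 0, 0, 0],
    [1.8, 0.3, -7.1, 0, 0, 0, 0],
    [2.3, 0.3, -7.1, 0, 0, 0, 0],
  ],
)

```text
time: 9.0
ee_pos: [0.5175, -0.0718, 0.0119]
tool_rot: [-3.141, 0.004, -3.072]
contact_force: [0.1, -0.2, 0.2]
gripper_width: -0.0003
finger_force: 0.0
```

Emit:
drive_tool(
  steps=[
    [0.5, 0, 0, 0, 0, 0, 0],
    [1.0, 0, 0, 0, 0, 0, 0],
    [1.5, 0, 0, 0, 0, 0, 0],
    [2.0, 0, 0, 0, 0, 0, 0],
    [2.5, 0, 0, 0, 0, 0, 0],
    [2.5, 0, 0, 0, 0, 0, 0],
    [1, -1, 0, 0, 0, 0, 0],
    [-1, -3, 1, 0, 0, 0, 0],
  ],
)

```text
time: 9.67
ee_pos: [0.5067, -0.0983, 0.0197]
tool_rot: [3.14, 0.001, -3.066]
contact_force: [0.2, -0.6, -0.6]
gripper_width: -0.0
finger_force: 0.0
```

Emit:
drive_tool(
  steps=[
    [-1, -2, 4, 0, 0, 0, 0],
    [-2, -4, 8, 0, 0, 0, 0],
    [-4, -6, 11, 0, 0, 0, 0],
    [-5, -9, 14, 0, 0, 0, 0],
    [-6, -12, 14, 0, 0, 0, 0],
    [-7, -15, 14, 0, 0, 0, 0],
    [-8, -18, 14, 0, 0, 0, 0],
    [-8, -20, 14, 0, 0, 0, 0],
  ],
)

```text
time: 10.33
ee_pos: [0.423, -0.3056, 0.1617]
tool_rot: [-3.14, 0.003, -3.077]
contact_force: [-0.4, -1.5, 0.0]
gripper_width: 0.0003
finger_force: 0.0
```

```bash
python3 b.py .565 .015 2.5
```

```text
('top',) 1 [0.5534 0.0133 2.4395] iou err 0.029 in fence [-0.1093  0.0131] rel ang deg 135.54
('side',) 1 [0.5512 0.0155 2.4549] iou err 0.042 in fence [-0.1114  0.0154] rel ang deg 136.43
('top', 'side') 2 [0.5532 0.015  2.4482] iou err 0.046 in fence [-0.1094  0.0148] rel ang deg 136.04
[0.63  0.032]
[ 0.55  -0.063]
[0.556 0.093]
[ 0.477 -0.002]
```

That turned it 12° with little sliding. I'll do the same again.

Emit:
drive_tool(
  steps=[
    [1.2, 3, 0, 0, 0, 0, 0],
    [2.5, 6.5, 0, 0, 0, 0, 0],
    [4, 10, 0, 0, 0, 0, 0],
    [5.5, 14, -1, 0, 0, 0, 0],
    [7.5, 18, -2, 0, 0, 0, 0],
    [9.5, 21.5, -5, 0, 0, 0, 0],
    [9.5, 22.3, -8, 0, 0, 0, 0],
    [9.5, 22.3, -9, 0, 0, 0, 0],
  ],
)

```text
time: 11.4
ee_pos: [0.5191, -0.0695, 0.066]
tool_rot: [3.138, -0.006, -3.059]
contact_force: [-1.0, 1.5, -0.6]
gripper_width: 0.0001
finger_force: 0.0
```

Emit:
drive_tool(
  steps=[
    [0, 0, -3, 0, 0, 0, 0],
    [0, 0, -5, 0, 0, 0, 0],
    [0, 0, -6, 0, 0, 0, 0],
    [0.4, 0.2, -6, 0, 0, 0, 0],
    [0.9, 0.5, -6, 0, 0, 0, 0],
    [1.4, 0.8, -6, 0, 0, 0, 0],
    [1.9, 1.0, -6, 0, 0, 0, 0],
    [2.4, 1.3, -6, 0, 0, 0, 0],
  ],
)

```text
time: 12.07
ee_pos: [0.5436, -0.0682, 0.0116]
tool_rot: [-3.139, -0.001, -3.073]
contact_force: [-5.0, -6.7, 6.1]
gripper_width: -0.0002
finger_force: 4.1
```

Emit:
drive_tool(
  steps=[
    [0.4, 0.3, 0, 0, 0, 0, 0],
    [0.8, 0.6, 0, 0, 0, 0, 0],
    [1.2, 0.9, 0, 0, 0, 0, 0],
    [1.6, 1.2, 0, 0, 0, 0, 0],
    [2.0, 1.5, 0, 0, 0, 0, 0],
    [2.0, 1.5, 0, 0, 0, 0, 0],
    [0.5, -0.5, 0, 0, 0, 0, 0],
    [-1.5, -3, 1, 0, 0, 0, 0],
  ],
)

```text
time: 12.73
ee_pos: [0.5315, -0.0929, 0.0205]
tool_rot: [3.141, 0.003, -3.066]
contact_force: [0.2, -0.1, 0.9]
gripper_width: -0.0
finger_force: 0.0
```

Emit:
drive_tool(
  steps=[
    [-1, -2, 4, 0, 0, 0, 0],
    [-2, -4, 8, 0, 0, 0, 0],
    [-4, -6, 11, 0, 0, 0, 0],
    [-5, -9, 14, 0, 0, 0, 0],
    [-6, -12, 14, 0, 0, 0, 0],
    [-7, -15, 14, 0, 0, 0, 0],
    [-8, -18, 14, 0, 0, 0, 0],
    [-8, -20, 14, 0, 0, 0, 0],
  ],
)

```text
time: 13.4
ee_pos: [0.4473, -0.2999, 0.1626]
tool_rot: [-3.14, 0.003, -3.078]
contact_force: [-0.4, 0.2, 0.7]
gripper_width: -0.0
finger_force: 0.0
```

```bash
python3 b.py .565 .02 2.7
```

```text
('top',) 1 [0.5649 0.0295 2.7111] iou err 0.04 in fence [-0.0967  0.0284] rel ang deg 151.11
('side',) 1 [0.5635 0.0313 2.6838] iou err 0.063 in fence [-0.0979  0.0303] rel ang deg 149.54
('top', 'side') 2 [0.5632 0.0306 2.7311] iou err 0.054 in fence [-0.0983  0.0295] rel ang deg 152.25
[0.632 0.068]
[ 0.582 -0.045]
[0.544 0.107]
[ 0.494 -0.007]
```

It's now 29° off and 48 mm short of the rail. The rear long side can now be pushed near its right end.

Emit:
drive_tool(
  steps=[
    [0.2, 4, 0, 0, 0, 0, 0],
    [0.4, 8, 0, 0, 0, 0, 0],
    [0.6, 12, 0, 0, 0, 0, 0],
    [0.8, 16, 0, 0, 0, 0, 0],
    [1.0, 20, 0, 0, 0, 0, 0],
    [1.2, 24, 0, 0, 0, 0, 0],
    [1.4, 28, -1, 0, 0, 0, 0],
    [1.6, 31.9, -3, 0, 0, 0, 0],
  ],
)

```text
time: 14.47
ee_pos: [0.4667, 0.0256, 0.1333]
tool_rot: [3.139, 0.006, -3.069]
contact_force: [0.3, 0.5, 0.1]
gripper_width: 0.0001
finger_force: 0.0
```

Emit:
drive_tool(
  steps=[
    [0, 0, -3, 0, 0, 0, 0],
    [0, 0, -6, 0, 0, 0, 0],
    [0, 0, -9, 0, 0, 0, 0],
    [0, 0, -11, 0, 0, 0, 0],
    [0, 0, -12, 0, 0, 0, 0],
    [0.5, -0.1, -12.1, 0, 0, 0, 0],
    [1.0, -0.3, -12.1, 0, 0, 0, 0],
    [1.5, -0.5, -12.1, 0, 0, 0, 0],
  ],
)

```text
time: 15.13
ee_pos: [0.4818, 0.0165, 0.0116]
tool_rot: [3.141, 0.003, -3.072]
contact_force: [-0.8, -0.3, 0.9]
gripper_width: 0.0002
finger_force: 0.0
```

Emit:
drive_tool(
  steps=[
    [0.5, -0.2, 0, 0, 0, 0, 0],
    [1.0, -0.3, 0, 0, 0, 0, 0],
    [1.5, -0.5, 0, 0, 0, 0, 0],
    [2.0, -0.6, 0, 0, 0, 0, 0],
    [2.5, -0.8, 0, 0, 0, 0, 0],
    [3.0, -0.9, 0, 0, 0, 0, 0],
    [3.5, -1.0, 0, 0, 0, 0, 0],
    [3.5, -1.0, 0, 0, 0, 0, 0],
  ],
)

```text
time: 15.8
ee_pos: [0.5119, 0.0045, 0.01]
tool_rot: [-3.141, -0.006, -3.075]
contact_force: [-4.2, -1.1, -1.5]
gripper_width: -0.0
finger_force: 1.7
```

Emit:
drive_tool(
  steps=[
    [-2, 0, 0, 0, 0, 0, 0],
    [-5, 0, 2, 0, 0, 0, 0],
    [-8, -2, 5, 0, 0, 0, 0],
    [-10, -5, 8, 0, 0, 0, 0],
    [-10, -9, 11, 0, 0, 0, 0],
    [-10, -13, 12, 0, 0, 0, 0],
    [-10, -17, 13, 0, 0, 0, 0],
    [-10, -20, 14, 0, 0, 0, 0],
  ],
)

```text
time: 16.47
ee_pos: [0.4158, -0.1905, 0.1511]
tool_rot: [3.141, 0.006, -3.072]
contact_force: [1.0, 0.6, 1.0]
gripper_width: 0.0004
finger_force: 0.0
```

```bash
python3 b.py .58 .025 3.1; python3 look.py a2
```

```text
('top',) 1 [0.5822 0.0307 2.908 ] iou err 0.046 in fence [-0.0794  0.0282] rel ang deg 162.39
('side',) 1 [0.5817 0.0351 2.9064] iou err 0.376 in fence [-0.0795  0.0326] rel ang deg 162.3
('top', 'side') 2 [0.5819 0.0311 2.9038] iou err 0.254 in fence [-0.0796  0.0287] rel ang deg 162.15
[0.643 0.08 ]
[ 0.614 -0.04 ]
[0.55  0.103]
[ 0.521 -0.018]
```

View pics/a2.png

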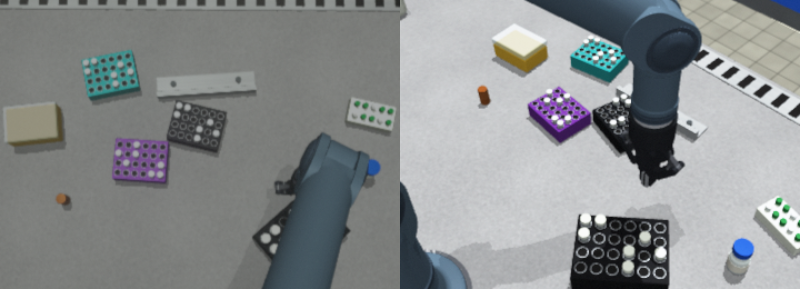

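The block is at (0.582, 0.031) and 18° off. In the top half of the picture it sits centred on the rail at about (197,125), with its left front corner near the rail. Next is a flat push with two fingers 60 mm apart, square to the rail.

Emit:
drive_tool(
  steps=[
    [1, 4, 0, 0, 0, 0, 6],
    [2, 8, 0, 0, 0, 0, 6],
    [3, 12, 0, 0, 0, 0, 6],
    [4, 16, 0, 0, 0, 0, 6],
    [5.5, 20, -1, 0, 0, 0, 6],
    [6.4, 21.8, -3, 0, 0, 0, 6],
    [6.4, 21.8, -6, 0, 0, 0, 6],
    [6.4, 21.8, -9, 0, 0, 0, 6],
  ],
)

```text
time: 17.63
ee_pos: [0.4803, 0.0336, 0.058]
tool_rot: [3.14, 0.003, -3.065]
contact_force: [-0.1, -0.2, -0.2]
gripper_width: 0.0601
finger_force: 0.0
```

Emit:
drive_tool(
  steps=[
    [0, 0, -2.5, 0, 0, 0, 6],
    [0, 0, -4, 0, 0, 0, 6],
    [0, 0, -5, 0, 0, 0, 6],
    [0, 0, -5.3, 0, 0, 0, 6],
    [0.5, 0, -5.3, 0, 0, 0, 6],
    [1.0, 0, -5.3, 0, 0, 0, 6],
    [1.5, 0, -5.3, 0, 0, 0, 6],
    [2.0, 0, -5.3, 0, 0, 0, 6],
  ],
)

```text
time: 18.3
ee_pos: [0.5008, 0.0297, 0.007]
tool_rot: [3.141, 0.003, -3.073]
contact_force: [0.3, -0.5, 0.6]
gripper_width: 0.0598
finger_force: 0.0
```

Emit:
drive_tool(
  steps=[
    [0.5, 0, 0, 0, 0, 0, 6],
    [1.0, 0, 0, 0, 0, 0, 6],
    [1.5, 0, 0, 0, 0, 0, 6],
    [2.0, 0, 0, 0, 0, 0, 6],
    [2.5, 0, 0, 0, 0, 0, 6],
    [3.0, 0, 0, 0, 0, 0, 6],
    [3.5, 0, 0, 0, 0, 0, 6],
    [4.0, 0, 0, 0, 0, 0, 6],
  ],
)

```text
time: 18.97
ee_pos: [0.5334, 0.0264, 0.0043]
tool_rot: [-3.14, -0.011, -3.076]
contact_force: [-6.3, -3.2, 3.0]
gripper_width: 0.0605
finger_force: 3.1
```

Emit:
drive_tool(
  steps=[
    [0.3, 0, 0.3, 0, 0, 0, 6],
    [0.6, 0, 0.3, 0, 0, 0, 6],
    [0.9, 0, 0.3, 0, 0, 0, 6],
    [1.2, 0, 0.3, 0, 0, 0, 6],
    [1.5, 0, 0.3, 0, 0, 0, 6],
    [1.7, 0, 0.3, 0, 0, 0, 6],
    [1.8, 0, 0.3, 0, 0, 0, 6],
    [1.8, 0, 0.3, 0, 0, 0, 6],
  ],
)

```text
time: 19.63
ee_pos: [0.5528, 0.0291, 0.0082]
tool_rot: [3.141, -0.009, -3.072]
contact_force: [-9.8, -1.1, 6.4]
gripper_width: 0.0599
finger_force: 5.2
```

```bash
python3 b.py .605 .03 3.2;python3 look.py a3
```

```text
Traceback (most recent call last):
  File "b.py", line 5, in <module>
    (v,f),n,o=block(g[:2],[g[2]],nm)
              ~~~~~^^^^^^^^^^^^^^^^^
  File "h.py", line 38, in block
    o=see("tube_block",np.array(guess),names); r=fit(o,(.096,.124,.038),(*guess,angs)); return r,len(o),o
                                                 ~~~^^^^^^^^^^^^^^^^^^^^^^^^^^^^^^^^^^
  File "h.py", line 27, in fit
    r=minimize(cost,v,method="Nelder-Mead",options=dict(initial_simplex=[v,v+[.01,0,0],v+[0,.01,0],v+[0,0,.15]],xatol=3e-4,fatol=1e-4,maxiter=120))
  File "h.py", line 22, in cost
    return e/len(obs)
           ~^~~~~~~~~
ZeroDivisionError: division by zero
```

View pics/a3.png

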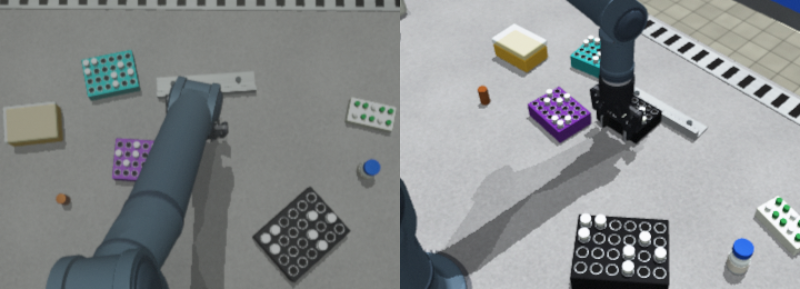

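In the picture the arm hides the block from above. In the side view, at about (640,110), the fingers sit behind it. The force is still only sliding friction, so I'll press on slowly.

Emit:
drive_tool(
  steps=[
    [0.1, 0, 0, 0, 0, 0, 6],
    [0.2, 0, 0, 0, 0, 0, 6],
    [0.3, 0, 0, 0, 0, 0, 6],
    [0.4, 0, 0, 0, 0, 0, 6],
    [0.5, 0, 0, 0, 0, 0, 6],
    [0.5, 0, 0, 0, 0, 0, 6],
    [0.5, 0, 0, 0, 0, 0, 6],
    [0.5, 0, 0, 0, 0, 0, 6],
  ],
)

```text
time: 20.5
ee_pos: [0.5526, 0.0292, 0.0078]
tool_rot: [3.139, -0.02, -3.072]
contact_force: [-19.2, -2.1, 15.5]
gripper_width: 0.0598
finger_force: 9.7
```

The force has doubled with no advance, so the block is against the rail. I'll back off and check.

Emit:
drive_tool(
  steps=[
    [-1, 0, 0, 0, 0, 0, 6],
    [-3, 0, 0, 0, 0, 0, 6],
    [-6, 0, 1, 0, 0, 0, 6],
    [-9, 0, 4, 0, 0, 0, 6],
    [-11, -3, 8, 0, 0, 0, 6],
    [-11, -7, 11, 0, 0, 0, 6],
    [-11, -11, 13, 0, 0, 0, 6],
    [-11, -15, 14, 0, 0, 0, 6],
  ],
)

```text
time: 21.17
ee_pos: [0.4564, -0.0998, 0.1455]
tool_rot: [3.14, 0.012, -3.068]
contact_force: [0.8, -0.3, -0.1]
gripper_width: 0.0596
finger_force: 0.0
```

Emit:
drive_tool(
  steps=[
    [-1, -4, 1, 0, 0, 0, 6],
    [-2, -8, 2, 0, 0, 0, 6],
    [-3, -12, 3, 0, 0, 0, 6],
    [-3, -15, 3, 0, 0, 0, 6],
    [-3, -18, 3, 0, 0, 0, 6],
    [-3, -18, 3, 0, 0, 0, 6],
    [-3, -18, 3, 0, 0, 0, 6],
    [-3, -18, 3, 0, 0, 0, 6],
  ],
)

```text
time: 21.83
ee_pos: [0.4239, -0.2801, 0.1721]
tool_rot: [-3.141, 0.003, -3.071]
contact_force: [0.1, 0.8, 0.5]
gripper_width: 0.0599
finger_force: 0.0
```

```bash
python3 b.py .61 .03 3.2
python3 - <<'E'
from h import *
p=[cams.get_image(n) for n in("top","side")]
a=[cv2.resize(q["color"][y:y+60,x:x+100],None,fx=5,fy=5,interpolation=cv2.INTER_CUBIC) for q,(x,y) in zip(p,((235,140),(280,140)))]
cv2.imwrite("pics/a4.png",np.vstack(a))
E
```

```text
('top',) 1 [0.6123 0.0411 3.2107] iou err 0.038 in fence [-0.0485  0.0364] rel ang deg 179.73
('side',) 1 [0.611  0.0416 3.1968] iou err 0.036 in fence [-0.0498  0.037 ] rel ang deg 178.93
('top', 'side') 2 [0.6118 0.0419 3.2208] iou err 0.053 in fence [-0.049   0.0373] rel ang deg 180.31
[0.655 0.108]
[ 0.665 -0.016]
[0.559 0.1  ]
[ 0.569 -0.024]
```

View pics/a4.png

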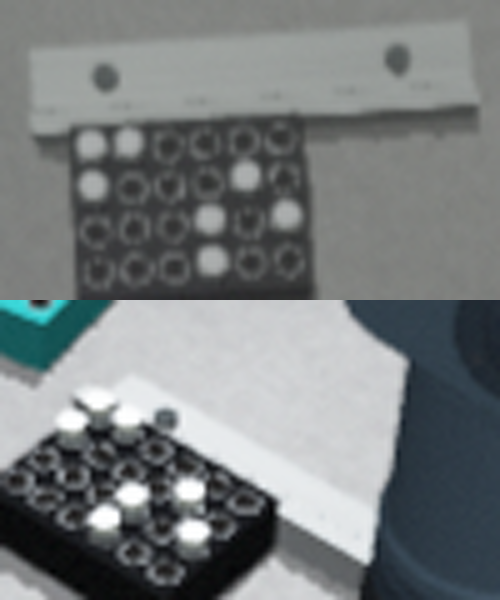

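The block is flush: in the top crop its edge runs along the rail from (70,128) to (300,115) with no gap and inside both rail ends. The measured pose is x = -0.049, y = 0.037, with the angle within 1°. I'm handing in.

```bash
python3 -c "
from plant import arm; print(arm.hand_in())"
```

```text
the job is handed in; nothing more can be done
None
```

I handed the job in with the small black tube block's long side flat against the rail's near face, inside both rail ends and parallel to within about 1°; the hand-in gave no verdict. I kept the arm clear of the bystanders but did not re-measure their positions at the end.

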